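# Open the counter case and hold up the heaviest of three boxes

### The job

A customer wants the one carved box that has a keepsake sealed inside; the three in the counter case look the same and only the weight tells. Fold the case's stiff lid up by its handle until it stands upright, then heft the boxes one by one from left to right, lifting each straight up clear of the case and setting it back in its bay before the next. Finish holding the heaviest up still and level at least 15 cm above the table, with the other two back in their bays, the lid still upright and everything else left where it was.

Things in the scene. Friction and masses are not known exactly. Their poses are not given: they have to be found in the camera images.
- case: dark wooden counter case, fixed to the table, 162 mm deep (x), 198 mm wide (y); origin at the middle of its underside, x points away from its front to its hinge side, y to its left, z up. Its open tray has a 26 mm high rim; three bays 58 x 58 mm and 14 mm deep lie in a row along y, 63 mm apart, middles 34 mm to -x of the origin, floors 8 mm up
- lid (a joint): angle of the case's cover about its hinge along the far rim (rad): 0 closed, 1.57 standing upright, 1.95 its stop. The cover is 162 x 198 mm, 52 mm deep, walls 7 mm, 0.45 kg; the hinge is stiff, the cover stays at any angle where it is left. It takes about 7 N at the handle to raise
- lid_hinge (a point): middle of the hinge line, at the tray's far rim, 81 mm to +x of the case's origin and 26 mm up; the hinge line runs along the case's y
- lid_handle (a point): middle of the brass bar handle on the cover: a round bar 10 mm thick, 80 mm long, along the case's y, 35 mm off the cover's top face (30 mm free below the bar), 20 mm from the cover's front edge. With the lid closed it is 142 mm to -x of the hinge and 87 mm above it; it turns with the lid, and is then behind the upright cover
- bay_left (a point): middle of the floor of the left bay as seen from the robot (8 mm above the table)
- bay_middle (a point): middle of the floor of the middle bay as seen from the robot (8 mm above the table)
- bay_right (a point): middle of the floor of the right bay as seen from the robot (8 mm above the table)
- box_a: a closed carved wooden box, 53 x 51 mm and 61 mm high, sides upright and plain enough to grasp anywhere across; outwardly the same as the other two, only the weight differs (all under 0.5 kg, the heaviest over 150 g heavier than either other); origin at the middle of its underside, z up
- box_b: a closed carved wooden box, 53 x 51 mm and 61 mm high, sides upright and plain enough to grasp anywhere across; outwardly the same as the other two, only the weight differs (all under 0.5 kg, the heaviest over 150 g heavier than either other); origin at the middle of its underside, z up
- box_c: a closed carved wooden box, 53 x 51 mm and 61 mm high, sides upright and plain enough to grasp anywhere across; outwardly the same as the other two, only the weight differs (all under 0.5 kg, the heaviest over 150 g heavier than either other); origin at the middle of its underside, z up
- compass: closed round brass pocket compass, 60 x 54 x 16 mm, lying loose in the trough of the case behind the bays, beside a flat bone key that is fixed; a bystander
- jar_0: lidded candle jar, 68 mm across, 102 mm high, loose on the table behind the case; origin at its underside; a bystander
- jar_1: a second candle jar like jar_0; a bystander

How it is judged:
By the outcome, as a careful person would: the job done as asked, in the order asked, and still so for the second after the job is handed in, while the arm keeps its last pose, push and grip.
It also fails if it takes over 72 s, if anything falls off the work surface, if the arm or the gripper's body presses on something with over 40 N, if the wrist force passes 120 N, or if a joint passes its speed limit or range.

### The arm

A 6-joint arm with a two-finger parallel gripper is mounted at the origin on a cart in front of the work surface, level with it; the furniture and walls round the work are solid. World frame = base frame: x ahead of the robot, y to its left, z up, the work surface at z = 0. Lengths are in mm, angles in rad, forces in N, time in s.
With the tool pointing down it reaches from about 400 to 925 mm from the base axis. Payload 12.5 kg.
Tool frame: the origin (TCP) lies midway between the tips of the shut fingers; the grasp point (between the pads) lies 19 mm behind it; z points along the fingers, y is the line along which they close (so a half turn about z gives the same grasp; the last joint's range is limited). The gripper opens to 95 mm and grips with 3 to 60 N. Pads are 20 mm wide; open, the fingers measure 119 mm over their backs; the gripper's body (75 mm by 180 mm) begins 59 mm behind the grasp point.
Start: joints at [-1.27, 0.491, 1.559, -0, 1.092, -0.106], TCP at [247.319, -574.003, 214.661] pointing down, gripper open.
Joint ranges: [-3.1, 3.1], [-0.84, 2.19], [0.05, 2.79], [-1.13, 4.28], [0.06, 2.93], [-2.69, 2.69]. Speed limits (rad/s): [2.22, 2.22, 2.79, 3.14, 3.14, 3.14].

### API

Orientations are given as [roll, pitch, yaw] about the fixed x, y, z axes, in that order (R = Rz(yaw) Ry(pitch) Rx(roll)).
In Python, from cell import readout, eyes, env gives the robot as it stands.
- The arm moves only by the tool move_arm, never from a script. Its argument "plan" is a list of rows, each a list of 3 entries, a list of its own where there are three numbers: the turn, a rotation vector about the tool's x, y, z in degrees, then the shift along the tool's x, y, z in m, then the gripper command: -1 is shut, 1 is fully open, values between are in proportion. In form: [[[ax, ay, az], [x, y, z], jaw], ...]. A call has 1 to 5 rows; each row is the pose to reach, as a shift and turn from the pose commanded when the call began, along the tool's axes at that moment; what a row does not reach only later rows make up. A row lasts 1/8 s, in which the tool goes at most 62.5 mm and 10.7 degrees, less where a joint would pass 70% of its speed; a pose out of reach is approached as far as the arm can. A call with a gripper value outside its range is refused whole. The fingers move at their own pace and stop on an object; the grip force is fixed at half the most. Time passes only in rows, so rows that repeat a pose let the fingers close. It gives the time, the measured TCP pose, the force, the opening and the grip force at its end, in the units of the state.
- readout.state(): the state, without advancing time (a new reading comes with each control period).
- eyes.read_camera(name): name is "side" or "top"; returns a dict with "img" (480x640x3 uint8, red, green, blue), "K" (3x3 intrinsics, pixels), "extrinsics" (4x4, takes a point from camera to world coordinates). Camera axes: x right, y up, looking along -z (the intrinsics and any distortion apply to the point x, -y, -z); pixel columns grow to the right and rows downward; lengths in mm; the calibration is good to about 2 mm. A picture is of the moment at which its call begins. There is no depth.
- env.job_done(): hands the job in; it is judged then, once.
Trained networks look in a picture, given as the dict that the camera call returned (one of the last four; its "shot" number tells which), for a name from the list of things; names that differ only in an ending like _2 or _b are one class to them, and where a whole thing is asked for, a point or a joint stands for the part that bears it (a point fixed in the world has none). Each returns a list of dicts, best first, with "score" (0 to 1); they miss things now and then, are a little off and sometimes report something else, mostly with a low value. They report only what shows in the picture. A call takes as long as a camera call.
- eyes.cut_out(picture, name): "mask" (480x640 bool, what is visible of it) and "uv" ([column, row] in pixels, amid what is visible of it).
The state is a dict: "t": time; "joints": joint angles; "qvel": joint speeds; "tau": joint torques, N m; "eef_pos": TCP position; "tcp_rot": TCP orientation; "ft_force": force on the tool from outside, world axes, zero at the start; "moment": the same for the moment, N m; "opening": opening from 0.0 (shut) to 1.0 (fully open); "grip_force": force on a finger pad.
Only numpy, scipy, OpenCV 4.12 (cv2) and the standard library are available. Lean on these libraries where they do the work, as an engineer would, in place of code of your own. Each camera call takes 0.05 s, during which the arm holds its last target. There are 200 camera calls.

## Working session

There is one attempt and no reset: what is moved stays moved. The work goes in short steps, Python scripts to look and compute and a tool call to move; the robot and the scene stay as the last step left them, time stands still between calls to the robot, and variables do not carry over. Pictures are saved under pics/ and viewed, at most 10 in all, crops included, and the job is handed in when it is done.

Besides the shell and the picture viewer there is one more tool, called after "Call:" by a JSON object that holds its "method" and its "body", one argument or row to a line. move_arm: Moves the arm, as the interface text tells. Its arguments: {"type":"object","properties":{"plan":{"type":"array","items":{"type":"array"}}},"required":["plan"]}

```bash
mkdir -p pics; ls; cat > h.py <<'E'
import numpy as np, cv2
from cell import readout, eyes, env
def ray(p,uv):
    K=p["K"];E=np.array(p["extrinsics"])
    d=np.linalg.inv(K)@np.array([uv[0],uv[1],1.]);d=np.array([d[0],-d[1],-d[2]])
    return E[:3,3],E[:3,:3]@d
def onz(p,uv,z):
    o,d=ray(p,uv);return o+d*(z-o[2])/d[2]
def proj(p,X):
    E=np.array(p["extrinsics"]);c=E[:3,:3].T@(np.array(X)-E[:3,3]);q=p["K"]@np.array([c[0],-c[1],-c[2]]);return q[:2]/q[2]
def save(p,n):
    cv2.imwrite("pics/"+n,p["img"][:,:,::-1])
E
python3 - <<'E'
from h import *
np.set_printoptions(precision=1,suppress=True)
print(readout.state())
for c in("top","side"):
    p=eyes.read_camera(c);save(p,c+"0.png");print(c,p.keys(),p["K"],p["extrinsics"])
    for n in("case","lid","lid_handle","jar_0","compass","box_a"):
        for r in eyes.cut_out(p,n)[:3]:
            m=r["mask"].astype(np.uint8);rr=cv2.minAreaRect(cv2.findNonZero(m)) if m.any() else None
            print(n,round(r["score"],2),r["uv"],m.sum(),rr)
E
```

```text
pics
{'t': 0.0, 'joints': array([-1.3,  0.5,  1.6, -0. ,  1.1, -0.1]), 'qvel': array([-0., -0.,  0., -0.,  0., -0.]), 'tau': array([  0. , -61.3, -25.8,   0.1,   0. ,  -0. ]), 'eef_pos': array([ 247.2, -573.8,  214.1]), 'tcp_rot': array([-3.1, -0. ,  0.4]), 'ft_force': array([-0.7,  0.4, -0. ]), 'moment': array([0.1, 0. , 0.1]), 'grip_force': 0.0, 'opening': 0.9996045173454053}
top dict_keys(['img', 'K', 'extrinsics', 'shot']) [[554.9   0.  321.7]
 [  0.  554.9 240.9]
 [  0.    0.    1. ]] [[   0.     1.    -0.2  436.4]
 [  -1.     0.    -0.  -184.4]
 [  -0.     0.2    1.  1013.4]
 [   0.     0.     0.     1. ]]
case 0.62 [345.4, 311.0] 11593 ((344.4444274902344, 311.1687316894531), (121.73393249511719, 99.1124267578125), 15.300846099853516)
lid 0.73 [345.4, 307.9] 11672 ((344.60772705078125, 310.9565734863281), (122.21595001220703, 99.21458435058594), 15.610987663269043)
lid_handle 0.9 [346.0, 308.3] 11867 ((343.8808288574219, 311.1528625488281), (122.5130615234375, 100.93203735351562), 14.743562698364258)
jar_0 0.64 [264.0, 193.9] 1524 ((267.20001220703125, 194.9000244140625), (48.
[... 779 characters left out ...]
371.2414855957031, 257.8731689453125), (113.7044677734375, 82.20526123046875), 12.094757080078125)
lid_handle 0.79 [375.4, 265.0] 7058 ((371.3993225097656, 256.58319091796875), (114.09201049804688, 83.53965759277344), 11.768289566040039)
jar_0 0.91 [213.5, 254.9] 1353 ((205.67074584960938, 265.5365905761719), (59.74346160888672, 38.098880767822266), 83.6598129272461)
jar_0 0.68 [372.6, 270.7] 8819 ((370.98236083984375, 263.88916015625), (113.62691497802734, 101.98316192626953), 17.52556800842285)
jar_0 0.66 [247.4, 289.5] 2394 ((248.0, 287.0), (66.0, 40.0), 90.0)
box_a 0.59 [385.9, 302.6] 97 ((377.3846130371094, 303.076904296875), (29.809654235839844, 4.3145551681518555), 11.309932708740234)
```

View pics/top0.png

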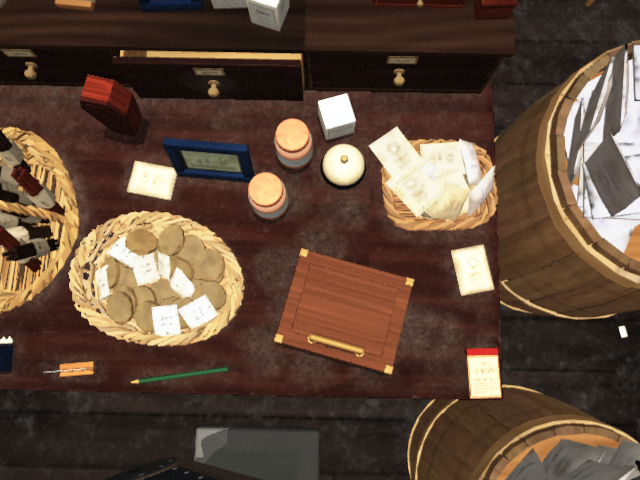

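View pics/side0.png

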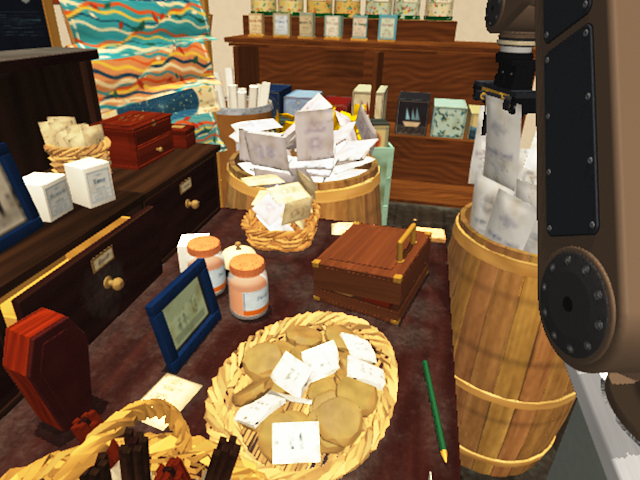

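The top view shows the closed case with lid corners near (303,252), (411,281), (388,371), (278,340) and the bar handle from (310,339) to (361,353). The side view agrees, and the jars stand behind the case to the left.

```bash
python3 - <<'E'
from h import *
np.set_printoptions(precision=1,suppress=True)
p=eyes.read_camera("top");s=eyes.read_camera("side")
r=eyes.cut_out(p,"lid")[0]
print(cv2.boxPoints(cv2.minAreaRect(cv2.findNonZero(r["mask"].astype(np.uint8)))))
C=[onz(p,u,78) for u in[(302,251),(413,281),(389,372),(276,340)]]
for c in C:print(c)
for i in range(4):print(np.linalg.norm(C[i]-C[i-1]))
m=np.mean(C,0);ax=(C[0]+C[1]-C[2]-C[3]);ay=C[0]+C[3]-C[1]-C[2]
y1=np.arctan2(ax[1],ax[0]);y2=np.arctan2(-ay[0],ay[1]);print("mid",m,y1,y2)
yaw=(y1+y2)/2
R=np.array([[np.cos(yaw),-np.sin(yaw),0],[np.sin(yaw),np.cos(yaw),0],[0,0,1]])
o=np.array([m[0],m[1],0])
for n,l in dict(handle=(-61,0,113),hinge=(81,0,26),L=(-34,63,8),M=(-34,0,8),Rr=(-34,-63,8)).items():
    w=o+R@np.array(l);print(n,w,proj(p,w),proj(s,w))
for u in[(309,338),(363,353)]:print(onz(p,u,113))
for u in((294,143),(268,196)):print("jar",onz(p,u,60))
s_=readout.state();print(s_["tcp_rot"].tolist())
E
```

```text
[[272.6 341.9]
 [299.9 246. ]
 [417.5 279.4]
 [390.2 375.3]]
[ 578.4 -144.6   78. ]
[ 531.  -333.4   78. ]
[ 380.3 -293.    78. ]
[ 428.1 -105.5   78. ]
155.26684284450508
194.64173763519912
156.04001445643547
193.4958035621565
mid [ 479.4 -219.1   78. ] -0.25841005459951016 -0.24786103920247343
handle [ 420.4 -203.8  113. ] [335.6 346.4] [409.9 241.3]
hinge [ 557.8 -239.4   26. ] [355.7 267.8] [335.7 263.7]
L [ 462.3 -149.6    8. ] [304.5 320.9] [378.2 303.3]
M [ 446.5 -210.6    8. ] [338.4 330.5] [389.6 286.7]
Rr [ 430.7 -271.6    8. ] [372.5 340.2] [399.9 272. ]
[ 432.7 -161.1  113. ]
[ 411.  -247.6  113. ]
jar [ 777.1 -124.2   60. ]
jar [678.2 -81.1  60. ]
[3.1415155258761445, -5.700806400721348e-06, 0.4067772490212038]
```

Call:
{"method": "move_arm", "body": {
  "plan": [
    [[0,0,-10],[0.06,-0.054,0],1],
    [[0,0,-20],[0.12,-0.108,0],1],
    [[0,0,-30],[0.18,-0.162,0],1],
    [[0,0,-41],[0.24,-0.214,0],1],
    [[0,0,-52.2],[0.306,-0.271,0],1]
  ]
}}

```text
t: 1.48
eef_pos: [380.0, -289.1, 214.9]
tcp_rot: [3.141, 0.0, 1.311]
ft_force: [1.2, -0.3, 0.5]
opening: 1.003
grip_force: 0.0
```

Call:
{"method": "move_arm", "body": {
  "plan": [
    [[0,0,0],[0.05,0.01,0.02],1],
    [[0,0,0],[0.06,0.012,0.03],1],
    [[0,0,0],[0.06,0.012,0.03],1]
  ]
}}

```text
t: 1.85
eef_pos: [406.9, -235.9, 184.3]
tcp_rot: [-3.141, -0.0, 1.307]
ft_force: [0.4, -0.8, 0.5]
opening: 1.0
grip_force: 0.0
```

Call:
{"method": "move_arm", "body": {
  "plan": [
    [[0,0,-0.6],[0.034,0.006,0.02],1],
    [[0,0,-0.6],[0.034,0.006,0.055],1],
    [[0,0,-0.6],[0.034,0.006,0.088],1],
    [[0,0,-0.6],[0.034,0.006,0.088],0]
  ]
}}

```text
t: 2.35
eef_pos: [420.7, -205.8, 95.6]
tcp_rot: [-3.139, -0.001, 1.314]
ft_force: [-0.3, 0.4, 0.9]
opening: 0.945
grip_force: 0.0
```

```bash
python3 - <<'E'
from h import *
p=eyes.read_camera("side")
cv2.imwrite("pics/s1.png",cv2.resize(p["img"][160:340,260:500,::-1],None,fx=3,fy=3))
s=readout.state();print(s["eef_pos"],s["opening"],s["ft_force"],proj(p,s["eef_pos"]+[0,0,19]))
E
```

```text
[ 421.25829407 -206.00652364   96.77813848] 0.9038951080006952 [ 0.74123775 -0.56692163  0.40105033] [409.58067469 239.28051222]
```

View pics/s1.png

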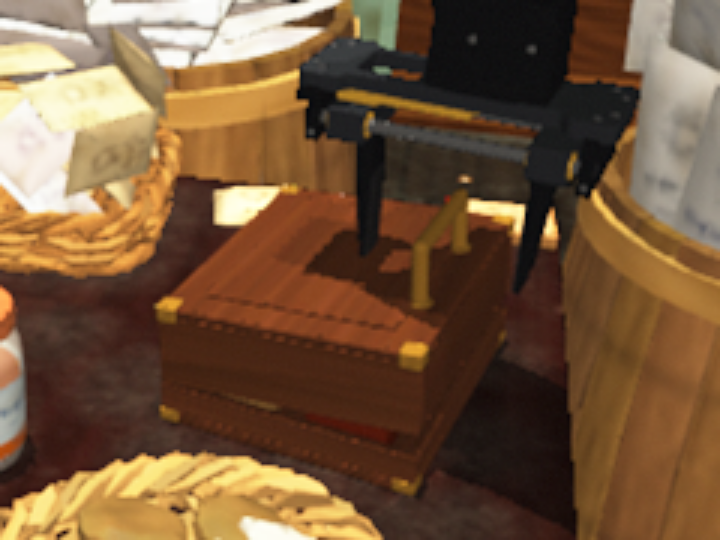

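The crop shows the two fingers straddling the bar (bar at about (440,240) in the crop), one on each side, so it's ready to grip.

Call:
{"method": "move_arm", "body": {
  "plan": [
    [[0,0,0],[0,0,0],-1],
    [[0,0,0],[0,0,0],-1],
    [[0,0,0],[0,0,0],-1],
    [[0,0,0],[0,0,0],-1],
    [[0,0,0],[0,0,0],-1]
  ]
}}

```text
t: 3.02
eef_pos: [421.5, -204.8, 96.7]
tcp_rot: [3.141, 0.0, 1.316]
ft_force: [0.2, 0.5, -0.3]
opening: 0.383
grip_force: 0.0
```

Call:
{"method": "move_arm", "body": {
  "plan": [
    [[0,0,0],[0,0,0],-1],
    [[0,0,0],[0,0,0],-1],
    [[0,0,0],[0,0,0],-1],
    [[0,0,0],[0,0,0],-1]
  ]
}}

```text
t: 3.52
eef_pos: [424.5, -206.0, 96.7]
tcp_rot: [3.135, 0.001, 1.315]
ft_force: [18.0, -1.2, -12.5]
opening: 0.097
grip_force: 30.0
```

Call:
{"method": "move_arm", "body": {
  "plan": [
    [[0,0,0],[0,0.009,-0.007],-1],
    [[0,0,0],[0,0.014,-0.014],-1],
    [[0,0,0],[0,0.019,-0.021],-1],
    [[0,0,0],[0,0.025,-0.028],-1]
  ]
}}

```text
t: 4.03
eef_pos: [447.8, -211.9, 124.1]
tcp_rot: [3.138, 0.0, 1.315]
ft_force: [18.0, -5.0, -29.9]
opening: 0.094
grip_force: 30.0
```

Call:
{"method": "move_arm", "body": {
  "plan": [
    [[0,0,0],[0,0.0165,-0.0095],-1],
    [[0,0,0],[0,0.0305,-0.02],-1],
    [[0,0,0],[0,0.0455,-0.029],-1],
    [[0,0,0],[0,0.061,-0.0365],-1]
  ]
}}

```text
t: 4.53
eef_pos: [504.3, -226.2, 159.3]
tcp_rot: [-3.138, -0.001, 1.316]
ft_force: [5.0, -6.1, -36.9]
opening: 0.098
grip_force: 30.0
```

Call:
{"method": "move_arm", "body": {
  "plan": [
    [[0,0,0],[0,0.0165,-0.002],-1],
    [[0,0,0],[0,0.0335,-0.006],-1],
    [[0,0,0],[0,0.0505,-0.008],-1],
    [[0,0,0],[0,0.0505,-0.008],-1]
  ]
}}

```text
t: 5.03
eef_pos: [553.7, -239.0, 168.0]
tcp_rot: [-3.14, -0.001, 1.316]
ft_force: [2.9, -1.2, -13.3]
opening: 0.095
grip_force: 30.0
```

```bash
python3 - <<'E'
from h import *
p=eyes.read_camera("side")
cv2.imwrite("pics/s2.png",cv2.resize(p["img"][120:320,260:500,::-1],None,fx=3,fy=3))
s=readout.state();print(s["eef_pos"],s["opening"],s["ft_force"],proj(p,s["eef_pos"]+[0,0,19]))
E
```

```text
[ 553.28704618 -238.90805923  167.95254711] 0.09389059928428527 [  3.09357128  -0.67264105 -16.03183475] [342.02468772 188.18095933]
```

View pics/s2.png

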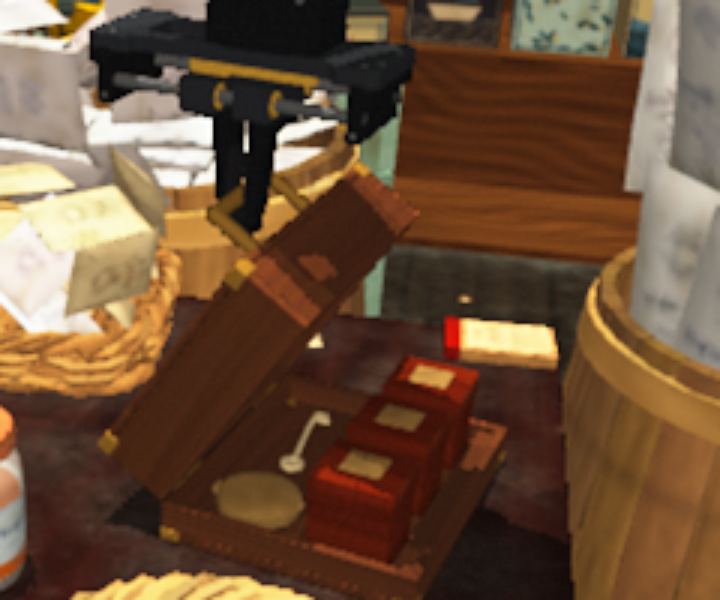

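The crop shows the lid about 55° open, the fingers on the bar at about (250,210), the three boxes in the bays and the compass in the trough. I'm continuing the arc.

Call:
{"method": "move_arm", "body": {
  "plan": [
    [[0,0,0],[0,0.0175,0.0],-1],
    [[0,0,0],[0,0.035,0.001],-1],
    [[0,0,0],[0,0.052,0.004],-1],
    [[0,0,0],[0,0.0685,0.009],-1]
  ]
}}

```text
t: 5.58
eef_pos: [616.4, -255.0, 156.9]
tcp_rot: [-3.131, -0.002, 1.316]
ft_force: [-11.8, 2.4, -20.3]
opening: 0.099
grip_force: 30.0
```

Call:
{"method": "move_arm", "body": {
  "plan": [
    [[0,0,0],[0,0.016,0.0075],-1],
    [[0,0,0],[0,0.0315,0.016],-1],
    [[0,0,0],[0,0.0315,0.016],-1]
  ]
}}

```text
t: 5.95
eef_pos: [647.3, -262.9, 140.3]
tcp_rot: [-3.131, -0.002, 1.316]
ft_force: [-9.3, 2.9, -19.7]
opening: 0.094
grip_force: 30.0
```

```bash
cat > lid.py <<'E'
from h import *
# fit case pose + lid angle against clicked points is manual; save crop and report the state
import sys
p=eyes.read_camera("side");t=eyes.read_camera("top")
a=cv2.resize(p["img"][130:310,280:440,::-1],None,fx=2.5,fy=2.5);b=cv2.resize(t["img"][230:410,250:410,::-1],None,fx=2.5,fy=2.5)
cv2.imwrite("pics/"+sys.argv[1],np.hstack([a,b]))
s=readout.state();print(s["eef_pos"],s["opening"],s["ft_force"])
yaw=-.253;R=np.array([[np.cos(yaw),-np.sin(yaw),0],[np.sin(yaw),np.cos(yaw),0],[0,0,1]]);o=np.array([482,-219.7,0])
for th in(80,90,100):
    a=np.radians(th);
    for y in(99,-99):
        for (u,v) in((162,0),(162,52)):
            # lid frame: u from hinge to front, v outward; closed: (-u, v)
            X=o+R@np.array([81-u*np.cos(a)+v*np.sin(a),y,26+u*np.sin(a)+v*np.cos(a)])
            print(th,y,v,((proj(p,X)-[280,130])*2.5).round(),((proj(t,X)-[250,230])*2.5+[400,0]).round())
E
python3 lid.py l1.png
```

```text
[ 646.86954595 -262.86473061  140.59515863] 0.09633616412720096 [ -8.75331199   2.60966454 -19.0623178 ]
80 99 0 [122. 199.] [510.  59.]
80 99 52 [ 54. 172.] [533. -24.]
80 -99 0 [230. 114.] [829. 147.]
80 -99 52 [171.  93.] [852.  63.]
90 99 0 [ 84. 187.] [523.  14.]
90 99 52 [ 17. 173.] [546. -67.]
90 -99 0 [197. 105.] [841. 102.]
90 -99 52 [139.  95.] [861.  19.]
100 99 0 [ 47. 183.] [535. -29.]
100 99 52 [-17. 180.] [ 559. -104.]
100 -99 0 [165. 103.] [851.  58.]
100 -99 52 [108. 103.] [868. -20.]
```

View pics/l1.png

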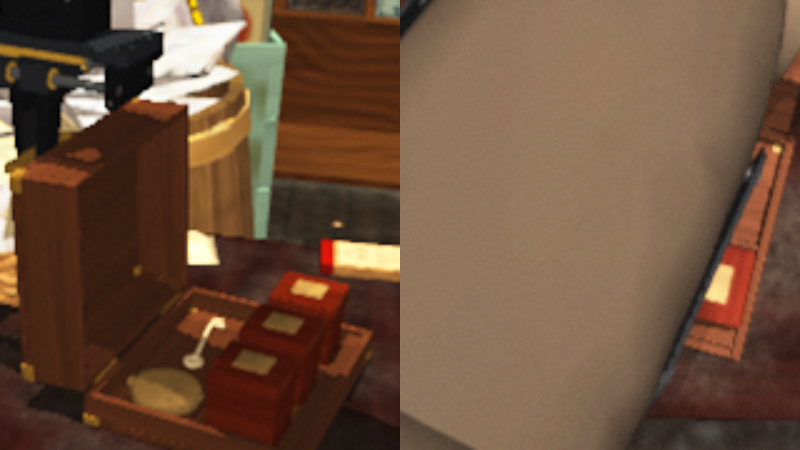

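The left half shows the lid standing upright: its top corners at (80,187), (22,178) and (187,105) match my 90° projection. Next I release the bar and rise.

Call:
{"method": "move_arm", "body": {
  "plan": [
    [[0,0,0],[0,0,0],-0.43],
    [[0,0,0],[0,0,0],-0.43],
    [[0,0,0],[0,0,0],-0.43],
    [[0,0,0],[0,0,0],-0.43]
  ]
}}

```text
t: 6.55
eef_pos: [650.6, -264.6, 144.8]
tcp_rot: [3.14, 0.0, 1.316]
ft_force: [0.3, 0.7, -0.2]
opening: 0.284
grip_force: 0.0
```

Call:
{"method": "move_arm", "body": {
  "plan": [
    [[0,0,0],[0,0,-0.03],-0.43],
    [[0,0,0],[0,0,-0.06],-0.43],
    [[0,0,0],[0,0,-0.09],-0.43],
    [[0,0,0],[0,0,-0.11],1],
    [[0,0,0],[0.01,-0.03,-0.11],1]
  ]
}}

```text
t: 7.18
eef_pos: [624.7, -247.9, 255.6]
tcp_rot: [3.138, 0.001, 1.315]
ft_force: [-0.1, 1.0, -1.0]
opening: 0.436
grip_force: 0.0
```

Call:
{"method": "move_arm", "body": {
  "plan": [
    [[0,0,0],[0.015,-0.05,0],1],
    [[0,0,0],[0.034,-0.105,0],1],
    [[0,0,0],[0.054,-0.173,0],1],
    [[0,0,0],[0.054,-0.173,0.04],1],
    [[0,0,0],[0.054,-0.173,0.08],1]
  ]
}}

```text
t: 7.8
eef_pos: [469.8, -151.0, 174.6]
tcp_rot: [3.138, 0.001, 1.316]
ft_force: [1.2, -0.8, 0.2]
opening: 0.958
grip_force: 0.0
```

```bash
sed -i 's/p\["img"\]\[130:310,280:440/p["img"][130:310,290:450/' lid.py; python3 lid.py l2.png|head -1
```

```text
[ 468.66569107 -150.67826383  171.88625228] 0.9918822590933826 [0.18821076 0.18293441 0.59440551]
```

View pics/l2.png

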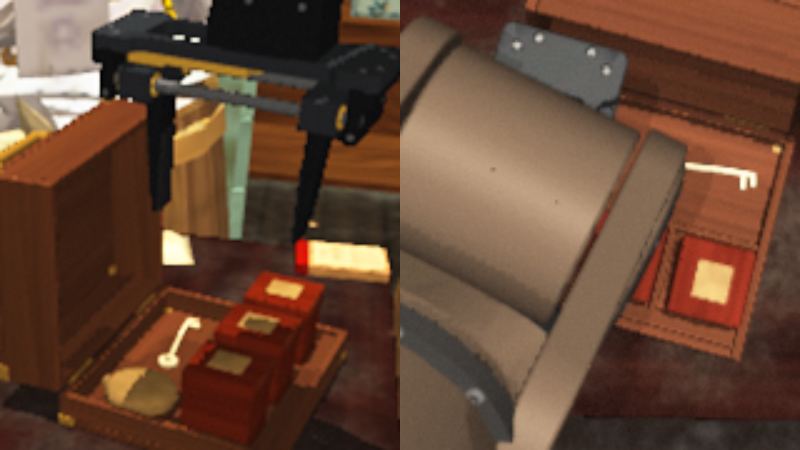

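The side half shows the lid standing, the gripper open above the left box with its top at about (230,360), and the compass in place. In the top half the right box's label is at about (715,282).

```bash
python3 - <<'E'
from h import *
p=eyes.read_camera("side");t=eyes.read_camera("top")
print(onz(p,(382,274),69),onz(p,(290+254/2.5,130+322/2.5),69),onz(p,(290+284/2.5,130+289/2.5),69),onz(t,(376,342.8),69))
for r in eyes.cut_out(p,"box_a")[:4]+eyes.cut_out(t,"box_a")[:2]: print(r["score"],r["uv"],r["mask"].sum())
E
```

```text
[ 461.05676074 -151.27694905   69.        ] [ 448.90574849 -210.76505809   69.        ] [ 430.0778011  -270.61495619   69.        ] [ 426.92097736 -272.25287938   69.        ]
0.77 [411.4, 251.6] 481
0.73 [397.7, 264.0] 657
0.65 [383.1, 283.0] 1203
0.56 [332.4, 251.5] 9824
0.89 [372.0, 342.4] 976
0.75 [348.8, 336.8] 118
```

Call:
{"method": "move_arm", "body": {
  "plan": [
    [[0,0,0],[0,-0.004,0.05],1],
    [[0,0,0],[0,-0.004,0.1],1],
    [[0,0,0],[0,-0.004,0.138],1],
    [[0,0,0],[0,-0.004,0.138],0],
    [[0,0,0],[0,-0.004,0.138],-1]
  ]
}}

```text
t: 8.72
eef_pos: [467.2, -150.8, 37.8]
tcp_rot: [3.139, 0.001, 1.316]
ft_force: [0.4, 0.1, -0.3]
opening: 0.844
grip_force: 0.0
```

Call:
{"method": "move_arm", "body": {
  "plan": [
    [[0,0,0],[0,0,0],-1],
    [[0,0,0],[0,0,0],-1],
    [[0,0,0],[0,0,0],-1],
    [[0,0,0],[0,0,0],-1]
  ]
}}

```text
t: 9.22
eef_pos: [461.4, -148.6, 36.7]
tcp_rot: [-3.131, -0.001, 1.317]
ft_force: [-22.2, 1.7, 17.4]
opening: 0.559
grip_force: 30.0
```

Call:
{"method": "move_arm", "body": {
  "plan": [
    [[0,0,0],[0,-0.004,-0.005],-1],
    [[0,0,0],[0,-0.004,-0.045],-1],
    [[0,0,0],[0,-0.004,-0.09],-1],
    [[0,0,0],[0,-0.004,-0.12],-1],
    [[0,0,0],[0,-0.004,-0.12],-1]
  ]
}}

```text
t: 9.85
eef_pos: [463.2, -149.7, 158.5]
tcp_rot: [3.136, 0.001, 1.316]
ft_force: [0.6, -0.2, -1.6]
opening: 0.555
grip_force: 30.0
```

Call:
{"method": "move_arm", "body": {
  "plan": [
    [[0,0,0],[0,0,0],-1],
    [[0,0,0],[0,0,0],-1]
  ]
}}

```text
t: 10.1
eef_pos: [461.9, -149.2, 155.1]
tcp_rot: [-3.14, -0.0, 1.316]
ft_force: [0.3, -0.8, -1.3]
opening: 0.556
grip_force: 30.0
```

```bash
python3 - <<'E'
from h import *
f=[]
for i in range(4): eyes.read_camera("top");s=readout.state();f.append(s["ft_force"])
print(np.round(f,2),s["eef_pos"],s["opening"])
E
```

```text
[[ 0.55  0.27 -1.66]
 [ 0.02  0.31 -1.31]
 [-0.05 -0.27 -1.04]
 [-0.03 -0.01 -1.89]] [ 462.18462774 -149.2884761   155.51914356] 0.558299142096661
```

Call:
{"method": "move_arm", "body": {
  "plan": [
    [[0,0,0],[0,0,0.05],-1],
    [[0,0,0],[0,0,0.085],-1],
    [[0,0,0],[0,0,0.105],-1],
    [[0,0,0],[0,0,0.115],-1],
    [[0,0,0],[0,0,0.119],-1]
  ]
}}

```text
t: 10.92
eef_pos: [460.1, -148.5, 38.2]
tcp_rot: [-3.137, -0.0, 1.316]
ft_force: [-15.4, 3.2, 48.0]
opening: 0.573
grip_force: 30.5
```

Call:
{"method": "move_arm", "body": {
  "plan": [
    [[0,0,0],[0,0,0],-1],
    [[0,0,0],[0,0,0],1],
    [[0,0,0],[0,0,0],1],
    [[0,0,0],[0,0,0],1],
    [[0,0,0],[0,0,0],1]
  ]
}}

```text
t: 11.55
eef_pos: [462.4, -149.4, 36.9]
tcp_rot: [-3.141, 0.0, 1.316]
ft_force: [-0.1, 0.2, 0.5]
opening: 0.923
grip_force: 0.0
```

Call:
{"method": "move_arm", "body": {
  "plan": [
    [[0,0,0],[0,0,-0.04],1],
    [[0,0,0],[0,0,-0.09],1],
    [[0,0,0],[-0.063,0,-0.09],1]
  ]
}}

```text
t: 11.92
eef_pos: [448.6, -209.0, 130.3]
tcp_rot: [3.136, 0.002, 1.321]
ft_force: [1.6, -0.6, -0.7]
opening: 1.003
grip_force: 0.0
```

```bash
python3 - <<'E'
from h import *
p=eyes.read_camera("side")
cv2.imwrite("pics/b1.png",cv2.resize(p["img"][200:330,300:460,::-1],None,fx=4,fy=4,interpolation=cv2.INTER_CUBIC))
for r in eyes.cut_out(p,"box_a")[:4]: print(r["score"],r["uv"],r["mask"].sum())
print(readout.state()["eef_pos"])
E
```

```text
0.9 [409.6, 250.2] 536
0.75 [385.4, 281.9] 1281
0.74 [399.1, 261.7] 508
0.62 [345.1, 287.0] 462
[ 446.32416338 -213.67578003  128.0323473 ]
```

View pics/b1.png

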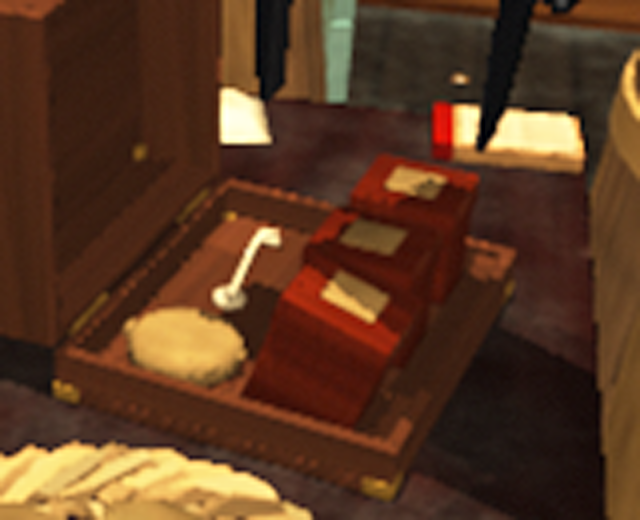

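The left box leans: its back edge is caught on the bay's rear rim (box left edge runs (250,395) to (285,290)), so it was set down about 3 mm too far back. I'll regrasp it with a matching 15° tilt and reseat it before the next box.

Call:
{"method": "move_arm", "body": {
  "plan": [
    [[-7,0,0],[0.05,-0.005,0],0.5],
    [[-15,0,0],[0.063,-0.007,0],0.5],
    [[-15,0,0],[0.063,-0.007,0.03],0.5],
    [[-15,0,0],[0.063,-0.007,0.06],0.5],
    [[-15,0,0],[0.063,-0.007,0.083],0.5]
  ]
}}

```text
t: 12.65
eef_pos: [455.4, -146.7, 43.0]
tcp_rot: [2.881, 0.0, 1.316]
ft_force: [0.1, -0.1, 0.4]
opening: 0.75
grip_force: 0.0
```

```bash
python3 - <<'E'
from h import *
p=eyes.read_camera("side")
cv2.imwrite("pics/b2.png",cv2.resize(p["img"][200:330,300:460,::-1],None,fx=4,fy=4,interpolation=cv2.INTER_CUBIC))
s=readout.state();print(s["eef_pos"],s["ft_force"],s["opening"],s["tcp_rot"])
E
```

```text
[ 454.6095538  -146.54076037   40.91667409] [-1.38069766 -0.39344538 -2.18018554] 0.7492111250459264 [ 2.88358345e+00 -1.16351786e-04  1.31559829e+00]
```

View pics/b2.png

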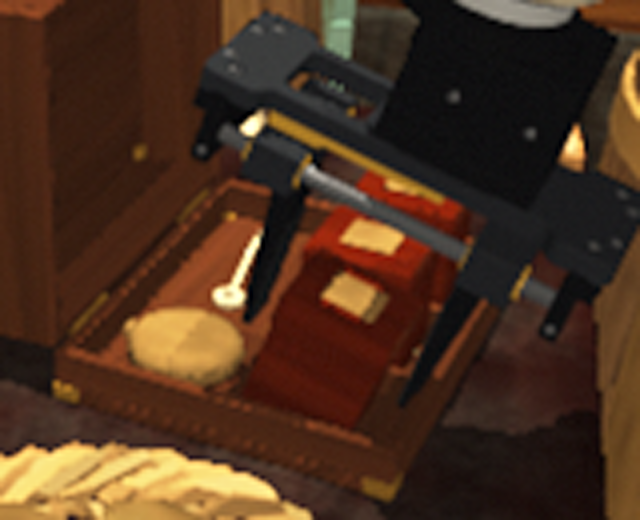

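The tilted fingers straddle the leaning box squarely, tips near (255,310) and (405,395). Closing.

Call:
{"method": "move_arm", "body": {
  "plan": [
    [[0,0,0],[0,0,0],-1],
    [[0,0,0],[0,0,0],-1],
    [[0,0,0],[0,0,0],-1],
    [[0,0,0],[0,0,0],-1],
    [[0,0,0],[0,0,0],-1]
  ]
}}

```text
t: 13.32
eef_pos: [456.0, -147.2, 44.9]
tcp_rot: [2.878, 0.0, 1.316]
ft_force: [-1.8, 1.7, 7.8]
opening: 0.554
grip_force: 30.0
```

Call:
{"method": "move_arm", "body": {
  "plan": [
    [[0,0,0],[0,0.006,-0.022],-1],
    [[0,0,0],[0,0.0155,-0.058],-1],
    [[7.5,0,0],[0,0.017,-0.0575],-1],
    [[15,0,0],[0,0.019,-0.057],-1],
    [[15,0,0],[0,0.019,-0.057],-1]
  ]
}}

```text
t: 13.95
eef_pos: [460.4, -148.5, 104.2]
tcp_rot: [3.14, 0.001, 1.316]
ft_force: [-0.2, 0.2, -1.7]
opening: 0.556
grip_force: 30.0
```

Call:
{"method": "move_arm", "body": {
  "plan": [
    [[0,0,0],[0,0,0],-1]
  ]
}}

```text
t: 14.08
eef_pos: [458.5, -147.6, 103.7]
tcp_rot: [3.14, -0.0, 1.316]
ft_force: [-0.7, -0.1, -1.3]
opening: 0.557
grip_force: 30.0
```

Call:
{"method": "move_arm", "body": {
  "plan": [
    [[0,0,0],[0,0,0.03],-1],
    [[0,0,0],[0,0,0.05],-1],
    [[0,0,0],[0,0,0.058],-1],
    [[0,0,0],[0,0,0.062],-1],
    [[0,0,0],[0,0,0.062],-1]
  ]
}}

```text
t: 14.7
eef_pos: [459.2, -148.0, 42.4]
tcp_rot: [3.141, 0.0, 1.316]
ft_force: [0.1, -0.2, -1.7]
opening: 0.556
grip_force: 30.0
```

Call:
{"method": "move_arm", "body": {
  "plan": [
    [[0,0,0],[0,0,0.002],-1],
    [[0,0,0],[0,0,0.0035],-1],
    [[0,0,0],[0,0,0.0045],-1],
    [[0,0,0],[0,0,0.0045],-1]
  ]
}}

```text
t: 15.2
eef_pos: [459.6, -148.2, 38.6]
tcp_rot: [3.14, 0.0, 1.316]
ft_force: [-1.0, 0.9, 13.5]
opening: 0.556
grip_force: 30.0
```

Call:
{"method": "move_arm", "body": {
  "plan": [
    [[0,0,0],[0,0,0],1],
    [[0,0,0],[0,0,0],1],
    [[0,0,0],[0,0,0],1],
    [[0,0,0],[0,0,0],1],
    [[0,0,0],[0,0,-0.03],1]
  ]
}}

```text
t: 15.82
eef_pos: [458.3, -147.7, 66.6]
tcp_rot: [-3.138, -0.001, 1.316]
ft_force: [0.2, -0.1, -0.6]
opening: 0.984
grip_force: 0.0
```

Call:
{"method": "move_arm", "body": {
  "plan": [
    [[0,0,0],[0,0,-0.035],1],
    [[0,0,0],[-0.045,0,-0.045],1],
    [[0,0,0],[-0.063,0,-0.035],1],
    [[0,0,0],[-0.063,0,0],1],
    [[0,0,0],[-0.063,0,0.02],0.5]
  ]
}}

```text
t: 16.45
eef_pos: [442.3, -208.6, 45.2]
tcp_rot: [-3.139, -0.001, 1.315]
ft_force: [0.5, -0.3, -0.3]
opening: 0.943
grip_force: 0.0
```

```bash
python3 - <<'E'
from h import *
p=eyes.read_camera("side")
cv2.imwrite("pics/b3.png",cv2.resize(p["img"][200:330,300:460,::-1],None,fx=4,fy=4,interpolation=cv2.INTER_CUBIC))
s=readout.state();print(s["eef_pos"],s["ft_force"],s["opening"],s["tcp_rot"])
E
```

```text
[ 441.65764553 -208.14627152   43.53208786] [-1.47002053  1.54074687 -2.23861368] 0.9003454131553568 [-3.13669480e+00 -1.60582863e-03  1.31483553e+00]
```

View pics/b3.png

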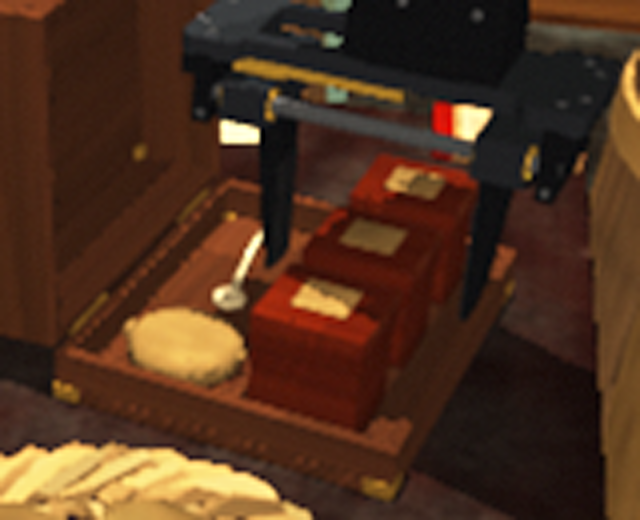

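The left box is now level in its bay at about (315,355), and the fingers straddle the middle box with the compass untouched. Gripping the middle box.

Call:
{"method": "move_arm", "body": {
  "plan": [
    [[0,0,0],[0,0.001,0.006],0],
    [[0,0,0],[0,0.001,0.006],-1],
    [[0,0,0],[0,0.001,0.006],-1],
    [[0,0,0],[0,0.001,0.006],-1],
    [[0,0,0],[0,0.001,0.006],-1]
  ]
}}

```text
t: 17.12
eef_pos: [444.5, -209.3, 42.1]
tcp_rot: [3.141, 0.0, 1.316]
ft_force: [-0.2, 1.8, 4.9]
opening: 0.555
grip_force: 30.0
```

Call:
{"method": "move_arm", "body": {
  "plan": [
    [[0,0,0],[0,0,0],-1],
    [[0,0,0],[0,0,0],-1]
  ]
}}

```text
t: 17.38
eef_pos: [444.4, -209.3, 42.1]
tcp_rot: [3.141, 0.0, 1.316]
ft_force: [-0.0, 1.8, 6.8]
opening: 0.557
grip_force: 30.0
```

Call:
{"method": "move_arm", "body": {
  "plan": [
    [[0,0,0],[0,0,-0.02],-1],
    [[0,0,0],[0,0,-0.06],-1],
    [[0,0,0],[0,0,-0.1],-1],
    [[0,0,0],[0,0,-0.12],-1],
    [[0,0,0],[0,0,-0.12],-1]
  ]
}}

```text
t: 18.0
eef_pos: [444.6, -209.4, 162.7]
tcp_rot: [3.139, 0.001, 1.316]
ft_force: [0.2, 0.2, -1.9]
opening: 0.556
grip_force: 30.0
```

```bash
python3 - <<'E'
from h import *
f=[]
for i in range(8): eyes.read_camera("top");s=readout.state();f.append(s["ft_force"])
print(np.round(f,2)[:,2],np.mean(f[2:],0),s["eef_pos"],s["opening"])
E
```

```text
[-0.81 -1.52 -0.68 -1.45 -1.4  -0.69 -1.46 -0.59] [-0.05113976 -0.21476497 -1.04679038] [ 444.05733473 -209.13581536  160.95343154] 0.5561598935878146
```

Call:
{"method": "move_arm", "body": {
  "plan": [
    [[0,0,0],[0,0,0.05],-1],
    [[0,0,0],[0,0,0.09],-1],
    [[0,0,0],[0,0,0.108],-1],
    [[0,0,0],[0,0,0.114],-1],
    [[0,0,0],[0,0,0.114],-1]
  ]
}}

```text
t: 19.02
eef_pos: [444.3, -209.3, 47.6]
tcp_rot: [-3.141, 0.0, 1.316]
ft_force: [0.3, -0.2, -1.5]
opening: 0.555
grip_force: 30.0
```

Call:
{"method": "move_arm", "body": {
  "plan": [
    [[0,0,0],[0,0,0.002],-1],
    [[0,0,0],[0,0,0.004],-1],
    [[0,0,0],[0,0,0.005],-1],
    [[0,0,0],[0,0,0.005],-1]
  ]
}}

```text
t: 19.52
eef_pos: [444.3, -209.2, 42.7]
tcp_rot: [3.141, 0.0, 1.316]
ft_force: [-0.0, 0.1, -1.4]
opening: 0.555
grip_force: 30.0
```

Call:
{"method": "move_arm", "body": {
  "plan": [
    [[0,0,0],[0,0,0.0015],-1],
    [[0,0,0],[0,0,0.0015],-1],
    [[0,0,0],[0,0,0.0015],1],
    [[0,0,0],[0,0,0.0015],1],
    [[0,0,0],[0,0,0.0015],1]
  ]
}}

```text
t: 20.15
eef_pos: [444.2, -209.2, 41.0]
tcp_rot: [-3.142, 0.0, 1.316]
ft_force: [-0.3, 1.1, -0.3]
opening: 0.816
grip_force: 0.0
```

Call:
{"method": "move_arm", "body": {
  "plan": [
    [[0,0,0],[0,0,0],1],
    [[0,0,0],[0,0,-0.035],1],
    [[0,0,0],[0,0,-0.075],1],
    [[0,0,0],[-0.04,0,-0.075],1],
    [[0,0,0],[-0.063,0,-0.065],1]
  ]
}}

```text
t: 20.78
eef_pos: [428.5, -271.6, 107.0]
tcp_rot: [3.139, 0.001, 1.316]
ft_force: [0.0, -0.4, -0.3]
opening: 0.997
grip_force: 0.0
```

```bash
python3 - <<'E'
from h import *
f=[]
for i in range(6): p=eyes.read_camera("side");s=readout.state();f.append(s["ft_force"])
print(np.round(f,2)[:,2],np.mean(f,0),s["eef_pos"],s["opening"])
for r in eyes.cut_out(p,"box_a")[:4]: print(r["score"],r["uv"],r["mask"].sum())
E
```

```text
[-1.7   0.72  0.26 -0.83 -0.52 -0.86] [ 0.06773458 -0.20020074 -0.48805374] [ 428.45335563 -269.50010393  106.17541383] 1.0005034836659537
0.89 [408.2, 248.9] 594
0.86 [397.5, 267.3] 668
0.65 [323.9, 224.8] 6552
0.58 [381.7, 283.8] 1197
```

Now the right box.

Call:
{"method": "move_arm", "body": {
  "plan": [
    [[0,0,0],[0,0,0.035],1],
    [[0,0,0],[0,0,0.06],1],
    [[0,0,0],[0,0,0.066],0],
    [[0,0,0],[0,0,0.066],-1],
    [[0,0,0],[0,0,0.066],-1]
  ]
}}

```text
t: 21.75
eef_pos: [428.8, -270.3, 41.0]
tcp_rot: [3.14, 0.001, 1.316]
ft_force: [0.1, 0.3, -0.8]
opening: 0.742
grip_force: 0.0
```

Call:
{"method": "move_arm", "body": {
  "plan": [
    [[0,0,0],[0,0,0],-1],
    [[0,0,0],[0,0,0],-1],
    [[0,0,0],[0,0,0],-1],
    [[0,0,0],[0,0,0],-1]
  ]
}}

```text
t: 22.25
eef_pos: [428.3, -270.2, 40.6]
tcp_rot: [3.141, 0.0, 1.316]
ft_force: [-1.3, 2.3, 7.0]
opening: 0.559
grip_force: 29.8
```

Call:
{"method": "move_arm", "body": {
  "plan": [
    [[0,0,0],[0,0,-0.02],-1],
    [[0,0,0],[0,0,-0.06],-1],
    [[0,0,0],[0,0,-0.1],-1],
    [[0,0,0],[0,0,-0.12],-1],
    [[0,0,0],[0,0,-0.12],-1]
  ]
}}

```text
t: 22.88
eef_pos: [428.6, -270.4, 161.0]
tcp_rot: [3.14, 0.001, 1.316]
ft_force: [-0.5, -0.6, -4.9]
opening: 0.56
grip_force: 29.8
```

```bash
python3 - <<'E'
from h import *
f=[]
for i in range(8): eyes.read_camera("top");s=readout.state();f.append(s["ft_force"])
print(np.round(f,2)[:,2],np.mean(f[2:],0),s["eef_pos"],s["opening"])
E
```

```text
[-4.86 -4.86 -4.79 -3.99 -4.39 -5.11 -4.49 -4.63] [ 0.64466044  0.19522137 -4.56691832] [ 428.17170732 -270.05602777  159.41786626] 0.5627459370546775
```

The right box is the heaviest (4.6 N against about 1.5 and 1.1 N). I'll raise it further and hold it.

Call:
{"method": "move_arm", "body": {
  "plan": [
    [[0,0,0],[0,0,-0.02],-1],
    [[0,0,0],[0,0,-0.045],-1],
    [[0,0,0],[0,0,-0.065],-1],
    [[0,0,0],[0,0,-0.075],-1],
    [[0,0,0],[0,0,-0.075],-1]
  ]
}}

```text
t: 23.9
eef_pos: [428.4, -270.2, 235.1]
tcp_rot: [3.141, 0.0, 1.316]
ft_force: [-0.3, 0.4, -4.9]
opening: 0.561
grip_force: 29.8
```

Call:
{"method": "move_arm", "body": {
  "plan": [
    [[0,0,0],[0,0,0],-1],
    [[0,0,0],[0,0,0],-1],
    [[0,0,0],[0,0,0],-1],
    [[0,0,0],[0,0,0],-1]
  ]
}}

```text
t: 24.4
eef_pos: [428.3, -270.2, 234.9]
tcp_rot: [-3.141, -0.0, 1.316]
ft_force: [0.0, 0.0, -3.1]
opening: 0.557
grip_force: 29.8
```

```bash
python3 - <<'E'
from h import *
p=eyes.read_camera("side")
cv2.imwrite("pics/f.png",cv2.resize(p["img"][110:330,280:480,::-1],None,fx=2.7,fy=2.7,interpolation=cv2.INTER_CUBIC))
s=readout.state();print(s["eef_pos"],s["ft_force"],s["opening"],s["tcp_rot"])
E
```

```text
[ 428.33441632 -270.17928776  234.99757661] [ 0.29896981 -1.02214659 -3.95337821] 0.5559214226119965 [-3.14146612e+00  3.62726617e-05  1.31588375e+00]
```

View pics/f.png

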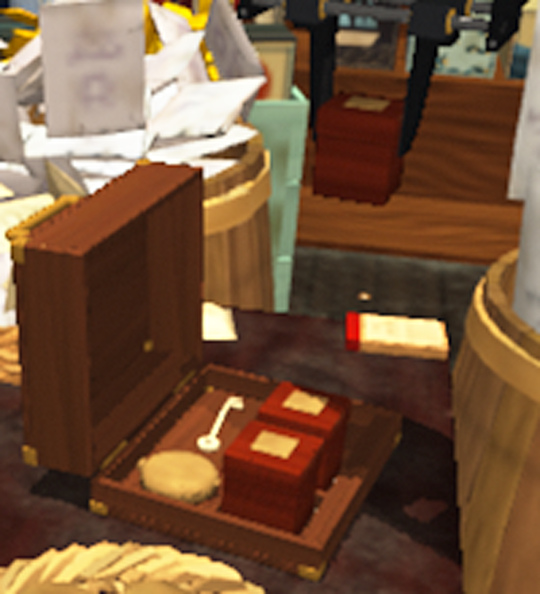

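The held box hangs level at about (358,148). The other two are seated at about (275,470) and (305,430), the lid is upright, and the compass is in place, so I'm handing in.

```bash
python3 -c "
from cell import env
print(env.job_done())"
```

```text
the job is handed in; nothing more can be done
None
```

The job is handed in: the right-hand box is the heaviest (about 4.6 N against 1.5 N and 1.1 N) and is held level about 20 cm up, with the other two back in their bays, the lid upright and the compass in place; the left box first landed tilted on its bay rim, so I re-gripped and reseated it before moving on.

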